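# Pack and wedge the free end of a carving blank

## Robot

A 6-joint arm with a two-finger parallel gripper is mounted at the origin on the work surface. World frame = base frame: x ahead of the robot, y to its left, z up, the work surface at z = 0. Lengths are in mm, angles in degrees, forces in N, time in s.
With the tool pointing down it reaches from about 325 to 925 mm from the base axis. Payload 3.1 kg.
Tool frame: the origin (TCP) lies on the centre line of the jaws, within the pads' length; the fingertips stand r.tip_reach ahead of it and the grasp point (between the pads) is the TCP (r.tip_reach is the distance from the TCP to the fingertips, in mm); z points along the fingers, y is the line along which they close (so a half turn about z gives the same grasp; the last joint's range is limited). The gripper opens to 85 mm and grips with 20 to 120 N. Pads are 22 mm wide; open, the fingers measure 114 mm over their backs; the gripper's body (76 mm by 85 mm) begins 54 mm behind the grasp point. The pads swing forward as they close: fully open they stand 13 mm farther back than shut.
Start: joints at [65.879, 12.427, 92.441, -0, 75.132, -6.429], TCP at [189.929, 595.455, 250.3] pointing down, gripper open.
Joint ranges: [-157.48, 157.48], [-44.54, 120.13], [17.64, 146.25], [-64.5, 244.5], [7.68, 150.69], [-147.95, 147.95]. Speed limits (degrees/s): [159.86, 159.86, 180, 180, 180, 180].

## Interface

Orientations are given as a 3x3 rotation matrix whose columns are the frame's x, y, z axes.
In Python, from workcell import r gives the robot as it stands.
- The arm moves only by the shell command python3 -m jog 'ROWS' [FORCE]. ROWS is JSON, one flat list of numbers, 5 for each row, row after row: the gripper's target within -1 to 1 (shut at 1, half-way at 0, fully open at -1), then the shift along the tool's x, y, z in cm, then the turn about the tool's z in rad. In form: [gripper, tx, ty, tz, roll, gripper, tx, ty, tz, roll, ...]. A call has 1 to 20 rows; each row shifts and turns the commanded pose from where the row before left it, along the tool's axes as they then stand; what a row does not reach is not made up. A row lasts 1/8 s, in which the tool goes at most 62.5 mm and 10.7 degrees, less where a joint would pass 70% of its speed; a pose out of reach is approached as far as the arm can. A call with a gripper value outside its range is refused whole. The fingers move at their own pace and stop on an object; FORCE is the grip in N (left out, the last holds). Time passes only in rows, so rows that do not move let the fingers close. It gives the time, the measured TCP pose, the force, the opening and the grip force at its end, in the units of the state.
- r.read_state(): the state, without advancing time (a new reading comes with each control period).
- r.read_camera(name): name is "scene" or "top" or "wrist"; returns the picture (480x640x3 uint8, red, green, blue); there is no depth.
- r.camera_model(name): a dict with "fx", "fy", "cx", "cy" (pixels), "R" (3x3) and "t" (3): a world point X has camera coordinates R X + t. Camera axes: x right, y down, z forward; pixel columns grow to the right and rows downward; lengths in mm; the calibration is good to about 2 mm. A picture is of the moment at which its call begins: read the wrist's pose just before it. camera_model takes no time and is no camera call; for the wrist camera it gives the pose at the moment of the call.
- r.close_job(): hands the job in; it is judged then, once.
The state is a dict: "time": time; "joint_positions": joint angles; "qvel": joint speeds; "joint_torque": joint torques, N m; "tcp_pos": TCP position; "ee_rot": TCP orientation; "force": force on the tool from outside, world axes, zero at the start; "wrist_torque": the same for the moment, N m; "opening": opening from 0.0 (shut) to 1.0 (fully open); "grasp_force": force on a finger pad.
Only numpy, scipy, OpenCV 4.12 (cv2) and the standard library are available. Lean on these libraries where they do the work, as an engineer would, in place of code of your own. Each camera call takes 0.05 s, during which the arm holds its last target. There are 200 camera calls.

## Task

The pale carving blank in the yellow vice hangs free at one end and needs solid packing under it: first take the green oil can off the packing block and set it down gently, upright, on the black rubber mat. Then fill the gap between block and blank: lay one red packer flat on the block, running in under the blank in line with it, add the second flat on top of it if the wedge alone would not take up what is left, and slide the wedge in on top, thin end first, until you feel it go tight against the blank without lifting the blank. Finish while still gripping the wedge and keeping it tight in the gap, and leave the other tools where they lie.

Things in the scene. Friction and masses are not known exactly. Their poses are not given: they have to be found in the camera images.
- blank_end (a point): Free end of the pale wooden carving blank, 70 mm wide, 45 thick, 440 long, level, held by the vice 300 mm along it. Point: middle of the lower edge of the free end face; y runs along the blank to the vice (the way packers and wedge go in), x across, z up. Its height differs: the gap over the block is 20 to 33 mm. It slips up in the vice only under more than about 70 N
- block_top (a point): Centre of the top of the packing block: dark wood with grippy rubber face, 100 mm across (x), 160 mm along the blank (y), top 60 mm above the bench, screwed down. About half of it (negative y) sticks out in front of the blank's free end, open above; the rest lies under the blank
- packer_a_mid (a point): Centre of a red plastic packer, a flat strip 44 mm wide (x), 160 mm long (y), 8 mm thick (z), 40 g, lying flat on the bench at the start, its long axis within 0.2 rad of the world's y
- packer_b_mid (a point): Centre of the second red packer, the same as the first
- wedge_grip (a point): Grip point in the thick half of the brown wooden wedge: 20 mm from its thick end, midway across, 11 mm above its underside. The wedge is 44 mm wide (x), 180 mm long (y points to the thin end), flat beneath, 4 mm thick at the thin end growing evenly to 24 mm at the thick end, 80 g. It lies flat at the start, thin end within 0.2 rad of the world's +y
- wedge_tip (a point): Middle of the wedge's thin end at its underside, 160 mm along y and 11 mm below wedge_grip
- can_handle (a point): Centre of the black strap handle on the green oil can (90 x 60 mm, 106 mm high, about 0.45 kg, black cap beside the handle). The strap bar is 56 mm long (x), 14 mm wide (y), 5 mm thick, 137.5 mm above the can's underside, 29 mm free below it. At the start the can stands on the block in front of the blank
- can_base (a point): Centre of the can's underside, 10 mm in -x from below the handle's centre; x along the 90 mm side, z up
- mat_top (a point): Centre of the top of the black rubber mat for the can, 140 x 140 mm, 3 mm thick, fixed to the bench
- mallet: Round carving mallet standing on its head, 86 mm across, 276 mm high; origin at its underside. Leave alone
- chisel_yellow: Chisel with yellow handle, 255 mm long, lying; origin near its middle. Leave alone
- spanner: Steel spanner, 150 mm long, lying flat between mat and block; origin at its middle. Leave alone
- try_square: Try square, steel blade 170 mm, dark wooden stock 110 mm, lying; origin at the middle of the stock. Leave alone
- glue: White glue bottle, 60 mm across, 160 mm high, standing; origin at its underside. Leave alone
Mind the look-alikes: they are no part of the job. There is more than one size of the part that bears can_handle; the job needs the smaller. What is shaped like the part that bears packer_a_mid but pink is not meant.

How it is judged:
By the outcome, as a careful person would: the job done as asked, in the order asked, and still so for the second after the job is handed in, while the arm keeps its last pose, push and grip.
It also fails if it takes over 72 s, if anything falls off the work surface, if the arm or the gripper's body presses on something with over 40 N, if the wrist force passes 120 N, or if a joint passes its speed limit or range.

## Working session

There is one attempt and no reset: what is moved stays moved. The work goes in short steps, Python scripts to look and compute and a shell command to move; the robot and the scene stay as the last step left them, time stands still between calls to the robot, and variables do not carry over. Pictures are saved under pics/ and viewed, at most 10 in all, crops included, and the job is handed in when it is done.

```bash
ls; mkdir -p pics
python3 - <<'E'
from workcell import r
import cv2
s=r.read_state();print(s,r.tip_reach)
for n in("top","scene"):
    cv2.imwrite(f"pics/{n}0.png",r.read_camera(n)[:,:,::-1]);m=r.camera_model(n);print(n,m)
E
```

```text
pics
{'time': 0.0, 'joint_positions': array([ 6.58794895e+01,  1.24766056e+01,  9.25283526e+01,  2.63461016e-04,
        7.51314764e+01, -6.42652103e+00]), 'qvel': array([ 0.00557197,  0.00368787,  0.05706311, -0.0638089 ,  0.01742032,
        0.02646811]), 'joint_torque': array([ 1.17245756e-03, -3.96843302e+01, -3.03855157e+01,  4.49902569e-07,
        9.58409335e-03,  3.93153563e-07]), 'tcp_pos': array([189.60013646, 594.74548308, 248.97100536]), 'ee_rot': array([[-9.52692877e-01,  3.03933095e-01, -9.77163609e-04],
       [ 3.03934545e-01,  9.52690441e-01, -2.17150495e-03],
       [ 2.70942209e-04, -2.36577108e-03, -9.99997165e-01]]), 'force': array([ 0.35548312,  0.24510684, -0.46061797]), 'wrist_torque': array([ 0.03183055,  0.04621515, -0.00678814]), 'grasp_force': 0.0, 'opening': 0.9966858519327635} 19.0
top {'fx': 530.8960005437764, 'fy': 530.8960005437764, 'cx': 317.21764409956216, 'cy': 233.04446394902683, 'R': array([[-1.69212955e-02, -9.99856785e-01, -2.80988852e-04],
       [-9.88907238e-01,  1.67774638e-02, -1.47583846e-01],
       [ 1.47567424e-01, -2.21943796e-03, -9.89049508e-01]]), 't': array([-127.85166665,  592.85150189, 1210.05023488])}
scene {'fx': 462.4096728694692, 'fy': 462.4096728694692, 'cx': 324.440771585417, 'cy': 234.51171565716027, 'R': array([[ 1.50091484e-01,  9.88672082e-01,  2.46905579e-04],
       [ 6.88311126e-01, -1.04314052e-01, -7.17876293e-01],
       [-7.09718494e-01,  1.07917066e-01, -6.96170645e-01]]), 't': array([  53.84937915, -308.99210233, 1491.60848457])}
```

View pics/top0.png

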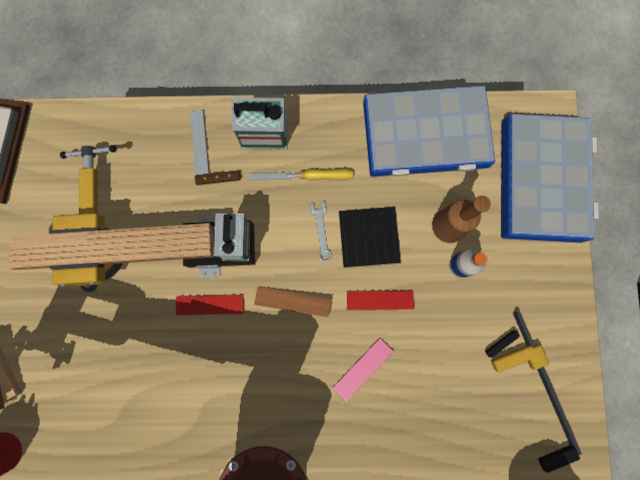

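View pics/scene0.png

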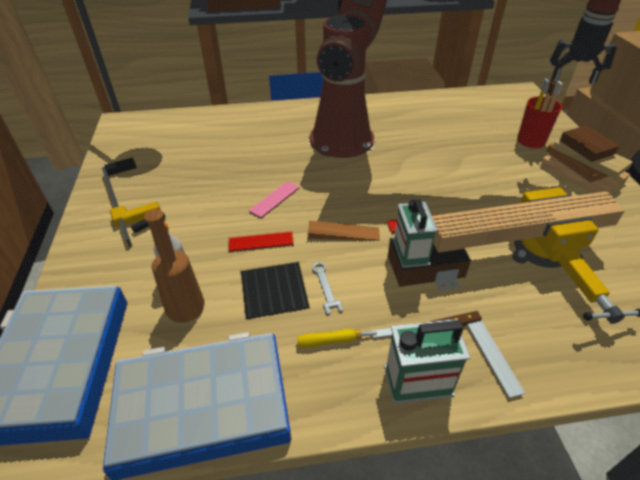

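The top view shows, with -y to the right and +x up: the small can on the block at about (230,235), the blank running left from about (212,240), the packers at (210,304) and (380,300), the wedge at (293,300) and the mat at (370,237). The larger can at (260,122) is the look-alike. I'll measure next.

```bash
cat > h.py <<'E'
import numpy as np, cv2
from workcell import r
def cast(m,uv,z):
    uv=np.atleast_2d(np.asarray(uv,float)); d=np.c_[(uv[:,0]-m["cx"])/m["fx"],(uv[:,1]-m["cy"])/m["fy"],np.ones(len(uv))]@m["R"]
    c=-m["R"].T@m["t"]; k=(z-c[2])/d[:,2]; return c+k[:,None]*d
def proj(m,X):
    p=np.atleast_2d(X)@m["R"].T+m["t"]; return np.c_[p[:,0]/p[:,2]*m["fx"]+m["cx"],p[:,1]/p[:,2]*m["fy"]+m["cy"]]
def tri(m1,uv1,m2,uv2):
    A=[];b=[]
    for m,uv in((m1,uv1),(m2,uv2)):
        c=-m["R"].T@m["t"]; d=cast(m,uv,0)[0]-c; d/=np.linalg.norm(d); P=np.eye(3)-np.outer(d,d); A.append(P);b.append(P@c)
    X=np.linalg.solve(sum(A),sum(b)); return X
def rect(mask,m,z,amin=300):
    out=[]
    for c in cv2.findContours(mask.astype(np.uint8),cv2.RETR_EXTERNAL,cv2.CHAIN_APPROX_NONE)[0]:
        if cv2.contourArea(c)<amin: continue
        w=cast(m,c[:,0,:],z)[:,:2].astype(np.float32); (cx,cy),(a,b),_=q=cv2.minAreaRect(w)
        e=cv2.boxPoints(q); l=e[1]-e[0] if np.linalg.norm(e[1]-e[0])>np.linalg.norm(e[2]-e[1]) else e[2]-e[1]
        if l[1]<0:l=-l
        out.append((round(cx,1),round(cy,1),round(max(a,b),1),round(min(a,b),1),"ang_from_y",round(float(np.arctan2(-l[0],l[1])),3),c.reshape(-1,2).mean(0).round()))
    return out
E
python3 - <<'E'
from h import *
for n in("top","scene"):
    im=cv2.imread(f"pics/{n}0.png"); H=cv2.cvtColor(im,cv2.COLOR_BGR2HSV).astype(int); h,s,v=H[...,0],H[...,1],H[...,2]; m=r.camera_model(n)
    print(n); 
    red=((h<4)|(h>175))&(s>190)&(v>90)
    for x in rect(red,m,8):print(" red",x)
    pts={"top":(293,300),"scene":(343,231)}[n]; print("wedge hsv",H[pts[1],pts[0]], H[300,270] if n=="top" else "")
    br=(h>=5)&(h<=13)&(s>120)&(v>70)
    for x in rect(br,m,14):print(" brown",x)
    bl=(v<45)
    for x in rect(bl,m,3,800):print(" black",x)
t=cv2.imread("pics/top0.png")[185:295,160:270]; s=cv2.imread("pics/scene0.png")[180:300,370:490]
cv2.imwrite("pics/c0.png",np.hstack([cv2.resize(t,(396,396),interpolation=2),cv2.resize(s,(396,396),interpolation=2)]))
E
```

```text
top
 red (430.6, 123.0, 153.4, 35.4, 'ang_from_y', -0.017, array([211., 301.]))
 red (433.2, -284.9, 157.4, 40.3, 'ang_from_y', -0.017, array([380., 300.]))
wedge hsv [ 12 142 149] [ 12 144 142]
 brown (431.8, -76.6, 178.0, 43.4, 'ang_from_y', -0.184, array([293., 301.]))
 brown (629.2, -490.1, 154.8, 76.6, 'ang_from_y', 0.784, array([462., 217.]))
 brown (738.8, 107.1, 106.5, 21.5, 'ang_from_y', 0.097, array([217., 177.]))
 black (58.4, -11.9, 159.8, 54.3, 'ang_from_y', -0.017, array([265., 471.]))
 black (586.9, -264.5, 137.6, 137.2, 'ang_from_y', 0.062, array([369., 236.]))
scene
 red (438.0, -280.6, 150.5, 41.2, 'ang_from_y', 0.0, array([260., 241.]))
wedge hsv [ 14 166 164] 
 brown (138.6, 779.4, 132.9, 99.7, 'ang_from_y', -1.312, array([591., 139.]))
 black (592.3, -288.7, 131.6, 76.5, 'ang_from_y', -1.503, array([260., 294.]))
 black (395.1, -834.0, 391.8, 29.6, 'ang_from_y', -1.568, array([ 26., 263.]))
 black (-575.9, 77.5, 327.3, 141.7, 'ang_from_y', 1.421, array([335.,  62.]))
 black (-541.9, 1171.0, 757.3, 224.4, 'ang_from_y', 0.903, array([584.,  53.]))
 black (-1217.5, -153.2, 776.1, 266.3, 'ang_from_y', 0.006, array([268.,  14.]))
```

View pics/c0.png

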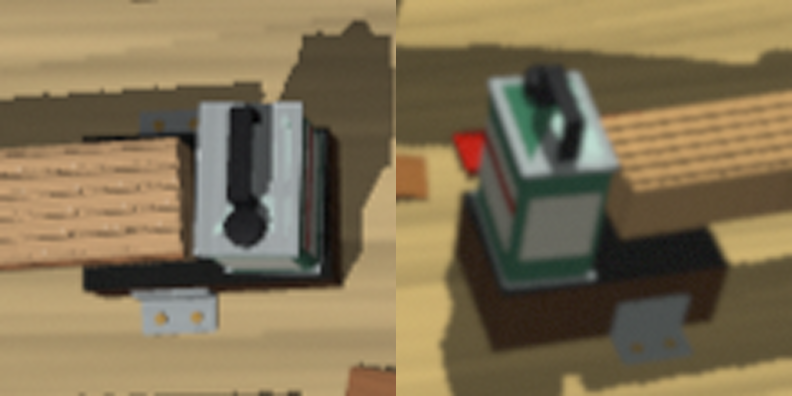

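The crop puts the strap bar's centre near (244,155) in the left half and about (563,100) in the right half. I'll cast both picks and compare them.

Run:
```python
from h import *
mt,ms=r.camera_model("top"),r.camera_model("scene")
T=lambda x,y:(160+x/3.6-.0,185+y/3.6); S=lambda x,y:(370+(x-396)/3.3,180+y/3.3)
print("handle T",cast(mt,T(244,155),195),"S",cast(ms,S(563,100),195),tri(mt,T(244,155),ms,S(563,100)))
print("bar ends T",cast(mt,[T(250,107),T(238,205)],197))
print("can top corners T z=166",cast(mt,[T(200,102),T(302,104),T(300,258),T(195,256)],166))
print("block corners z=60",cast(mt,[T(328,128),T(343,286),T(84,290),T(84,138)],60))
print("blank top end",cast(mt,[T(180,140),T(184,262)],133))
im=cv2.imread("pics/top0.png"); g=im.max(2).astype(int)
sub=(g[205:250,215:245]<60); print(rect(np.pad(sub,((205,0),(215,0))),mt,190,50))
print("wrist",r.camera_model("wrist"),r.read_state()["tcp_pos"])
```

```text
handle T [[581.69597294  48.06563726 195.        ]] S [[588.77856228  54.64653236 195.        ]] [583.54728419  52.77375841 190.27172409]
bar ends T [[609.42100534  44.48366831 197.        ]
 [552.37591565  50.9410105  197.        ]]
can top corners T z=166 [[618.7626049   79.36886734 166.        ]
 [616.52285145  18.69053507 166.        ]
 [524.52097812  19.54736639 166.        ]
 [526.74820711  81.26420161 166.        ]]
block corners z=60 [[620.37406749  16.31577962  60.        ]
 [517.27139619   6.53706535  60.        ]
 [517.51513642 172.7532669   60.        ]
 [616.47253793 174.76058129  60.        ]]
blank top end [[601.66194915  97.64199989 133.        ]
 [526.79065445  94.25916461 133.        ]]
[(575.4, 48.6, 73.8, 22.9, 'ang_from_y', 1.554, array([227., 232.]))]
wrist {'fx': 396.0599357220842, 'fy': 396.0599357220842, 'cx': 320.59725275453076, 'cy': 242.7837691316743, 'R': array([[ 0.30386187,  0.9527146 , -0.00169111],
       [ 0.9144989 , -0.29117461,  0.28090764],
       [ 0.26713241, -0.08690364, -0.95973331]]), 't': array([-624.48552356,  -36.31023564,  377.95918864])} [189.61946729 594.8049522  249.07315848]
```

```bash
python3 -m jog '[-1,0,0,-2.5,-0.155,-1,0,0,-2.5,-0.154,-1,-2.8,-3.9,0,0,-1,-2.8,-3.9,0,0,-1,-2.8,-3.9,0,0,-1,-2.8,-3.9,0,0,-1,-2.8,-3.9,0,0,-1,-2.8,-3.9,0,0,-1,-2.8,-3.9,0,0,-1,-2.8,-3.9,0,0,-1,-2.8,-3.9,0,0,-1,-2.8,-3.9,0,0,-1,-2.8,-3.9,0,0,-1,-2.8,-3.9,0,0,-1,-2.8,-3.9,0,0,-1,-2.8,-3.9,0,0,-1,0,0,0,0]' 30
python3 - <<'E'
from h import *
print(r.read_state()["ee_rot"].round(3).tolist())
m=r.camera_model("wrist");im=r.read_camera("wrist")[:,:,::-1];cv2.imwrite("pics/w1.png",im)
import pickle;pickle.dump(m,open("w1.pkl","wb"))
print(proj(m,[[581.5,49,197],[571.5,49,166],[564,96,133]]))
E
```

```text
time: 2.22
tcp_pos: [583.1, 46.8, 299.4]
ee_rot: [[-1.0, 0.004, -0.001], [0.004, 1.0, -0.001], [0.001, -0.001, -1.0]]
force: [-0.6, 0.1, 0.1]
opening: 1.0
grasp_force: 0.0
[[-1.0, 0.004, -0.001], [0.004, 1.0, -0.001], [0.001, -0.001, -1.0]]
[[323.50044881 248.67771928]
 [323.14262616 220.49234293]
 [386.55914644 200.201193  ]]
```

View pics/w1.png

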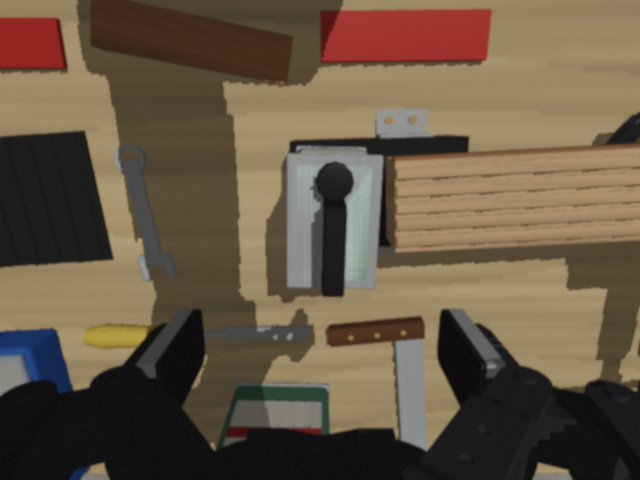

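The wrist view has +y to the right and +x down. The strap bar is at column about 334, rows 200–297, and its far end is at (332,296). The blank's free end is at column about 390, rows 157–250.

Run:
```python
from h import *
import pickle
m=pickle.load(open("w1.pkl","rb"));im=cv2.imread("pics/w1.png");v=im.max(2).astype(int)
for row in(205,225,245,265,285,292,296,300):
    c=np.where(v[row,300:375]<50)[0]+300
    print(row,(c.min(),c.max()) if len(c) else None)
print("bar",cast(m,[[334,210],[334,248],[332,294]],197))
print("can top",cast(m,[[288,153],[384,156],[376,288],[288,288]],166))
h=cv2.cvtColor(im,cv2.COLOR_BGR2HSV)
for z in(125,131,138):print("blank",z,cast(m,[[388,157],[390,250],[638,147],[638,239]],z)[:,:2].round(1).tolist())
for row in (165,180,200,220,240): print(row,h[row,376:404].tolist()[::3])
for z in (0,8):
  for x in rect(((h[...,0]<4)|(h[...,0]>175))&(h[...,1]>190)&(h[...,2]>90),m,8): print(x)
```

```text
205 (np.int64(323), np.int64(344))
225 (np.int64(323), np.int64(344))
245 (np.int64(323), np.int64(344))
265 (np.int64(322), np.int64(343))
285 (np.int64(321), np.int64(342))
292 (np.int64(322), np.int64(342))
296 None
300 None
bar [[558.11262963  55.11892663 197.        ]
 [581.10306579  55.24561186 197.        ]
 [610.72017187  54.17737049 197.        ]]
can top [[527.6813316   26.87903094 166.        ]
 [529.77985557  87.643127   166.        ]
 [619.89112916  85.75087993 166.        ]
 [619.64720443  24.39123944 166.        ]]
blank 125 [[533.3, 97.0], [605.0, 101.7], [526.9, 279.3], [596.8, 294.7]]
blank 131 [[532.9, 96.0], [603.1, 100.6], [526.6, 274.6], [595.1, 289.7]]
blank 138 [[532.4, 94.9], [600.9, 99.4], [526.3, 269.2], [593.1, 283.9]]
165 [[90, 2, 144], [75, 3, 146], [60, 2, 113], [14, 82, 53], [15, 108, 78], [15, 108, 78], [15, 103, 111], [16, 94, 176], [17, 94, 177], [16, 95, 175]]
180 [[90, 4, 144], [75, 4, 145], [0, 0, 78], [15, 105, 39], [15, 108, 73], [15, 107, 74], [16, 105, 100], [16, 103, 131], [16, 101, 126], [16, 98, 125]]
200 [[75, 4, 144], [90, 2, 130], [0, 0, 27], [16, 96, 45], [14, 106, 77], [15, 101, 76], [15, 103, 106], [16, 96, 167], [16, 95, 170], [16, 96, 168]]
220 [[75, 4, 143], [90, 3, 89], [30, 32, 16], [15, 77, 33], [15, 106, 72], [16, 109, 75], [15, 105, 90], [16, 99, 150], [16, 95, 163], [16, 96, 164]]
240 [[75, 4, 140], [30, 6, 44], [60, 34, 15], [15, 27, 19], [12, 104, 54], [15, 110, 72], [15, 110, 79], [16, 100, 143], [16, 95, 167], [16, 95, 167]]
(434.6, -230.4, 62.1, 41.4, 'ang_from_y', -0.004, array([30., 44.]))
(434.6, -230.4, 62.1, 41.4, 'ang_from_y', -0.004, array([30., 44.]))
```

```bash
python3 -m jog '[-1,0.1,0.75,3,0,-1,0,0,3,0,-1,0,0,2.5,0,-1,0,0,1.8,0,-1,0,0,0,0,1,0,0,0,0,1,0,0,0,0,1,0,0,0,0,1,0,0,0,0,1,0,0,0,0,1,0,0,0,0]' 60
```

```text
time: 3.65
tcp_pos: [581.7, 56.6, 198.0]
ee_rot: [[-1.0, -0.0, 0.002], [-0.0, 1.0, -0.001], [-0.002, -0.001, -1.0]]
force: [0.3, -2.5, 2.9]
opening: 0.146
grasp_force: 58.4
```

```bash
python3 -m jog '[1,0,0,-1,0,1,0,0,-2.5,0,1,0,0,-2.5,0,1,-0.3,-2,0,0,1,-0.3,-4,0,0,1,-0.3,-4.5,0,0,1,-0.3,-4.5,0,0,1,-0.3,-4.5,0,0,1,0,-4.5,0,0,1,0,-4.5,0,0,1,0,-2.4,0,0,1,0,-1,0,0,1,0,0,2.5,0,1,0,0,3,0,1,0,0,2.5,0,1,0,0,1.5,0,1,0,0,0,0]' 60
python3 - <<'E'
from h import *
m=r.camera_model("wrist");w=r.read_camera("wrist")[:,:,::-1];t=r.read_camera("top")[:,:,::-1]
import pickle;pickle.dump(m,open("w2.pkl","wb"))
cv2.imwrite("pics/w2.png",w);cv2.imwrite("pics/t2.png",t)
cv2.imwrite("pics/c2.png",np.hstack([cv2.resize(w,(400,300)),cv2.resize(t[160:310,160:360],(400,300))]))
E
```

```text
time: 5.78
tcp_pos: [595.1, -260.5, 160.4]
ee_rot: [[-1.0, -0.001, -0.004], [-0.001, 1.0, 0.002], [0.004, 0.002, -1.0]]
force: [0.3, 1.0, -4.6]
opening: 0.141
grasp_force: 58.7
```

View pics/c2.png

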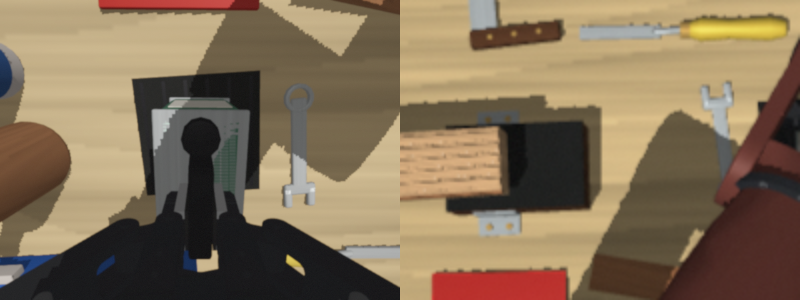

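The can hangs over the mat. The mat's near edge runs from (213,126) to (416,114) in full-image pixels. The block and the blank's end are now in clear view from the top.

Run:
```python
from h import *
import pickle
m=pickle.load(open("w2.pkl","rb"));mt=r.camera_model("top")
print("mat corners",cast(m,[[213,126],[416,114],[416,302],[238,312]],3).round(1)[:,:2].tolist())
im=cv2.imread("pics/w2.png");print(rect((im.max(2)<40),m,3,500))
T=lambda x,y:(160+(x-400)/2,160+y/2)
print("block front",cast(mt,[T(586,123),T(590,209),T(446,213)],60).round(1)[:,:2].tolist())
for z in(125,138):print("blank",cast(mt,[T(502,127),T(504,193)],z).round(1)[:,:2].tolist())
```

```text
mat corners [[523.1, -332.6], [515.2, -195.2], [653.1, -185.8], [661.5, -323.5]]
[(630.9, -320.8, 59.5, 9.2, 'ang_from_y', 1.565, array([241., 275.])), (694.9, -259.0, 569.4, 259.6, 'ang_from_y', -0.002, array([295., 397.])), (582.6, -230.6, 131.1, 76.9, 'ang_from_y', -1.504, array([381., 182.]))]
block front [[618.1, 11.9], [517.2, 7.2], [515.3, 173.5]]
blank [[603.9, 97.1], [530.4, 93.9]]
blank [[601.6, 94.5], [529.0, 91.4]]
```

```bash
python3 -m jog '[1,0,0,0.8,0,1,0,0,0.5,0,1,0,0,0.25,0,1,0,0,0.15,0,1,0,0,0,0]'
```

```text
time: 6.5
tcp_pos: [596.0, -262.0, 145.2]
ee_rot: [[-1.0, -0.0, -0.0], [-0.0, 1.0, 0.0], [0.0, 0.0, -1.0]]
force: [-0.2, -0.2, -5.4]
opening: 0.143
grasp_force: 58.7
```

```bash
python3 -m jog '[1,0,0,0.15,0,1,0,0,0.1,0,1,0,0,0.1,0,1,0,0,0,0]'; python3 -m jog '[1,0,0,0.05,0,1,0,0,0,0]'
```

```text
time: 7.0
tcp_pos: [596.0, -261.9, 141.7]
ee_rot: [[-1.0, -0.0, -0.0], [-0.0, 1.0, 0.0], [0.0, 0.0, -1.0]]
force: [-0.1, 0.2, -5.0]
opening: 0.142
grasp_force: 58.7
time: 7.25
tcp_pos: [596.2, -262.0, 141.4]
ee_rot: [[-1.0, -0.0, 0.0], [-0.0, 1.0, -0.0], [-0.0, -0.0, -1.0]]
force: [-0.6, -0.3, -5.6]
opening: 0.143
grasp_force: 58.7
```

```bash
python3 -m jog '[1,0,0,0.06,0,1,0,0,0.06,0,1,0,0,0,0]'
```

```text
time: 7.62
tcp_pos: [596.7, -262.5, 141.1]
ee_rot: [[-1.0, -0.0, 0.001], [-0.0, 1.0, -0.001], [-0.001, -0.001, -1.0]]
force: [-0.4, -0.7, 0.2]
opening: 0.146
grasp_force: 59.1
```

```bash
python3 -m jog '[-1,0,0,0,0,-1,0,0,0,0,-1,0,0,0,0,-1,0,0,0,0,-1,0,0,-2,0,-1,0,0,-4.5,0,-1,0,0,-4.5,0,-1,0.3,5,0,0,-1,0.3,5,0,0,-1,0.3,5,0,0,-1,0.3,5,0,0,-1,0.3,5,0,0,-1,0.3,5,0,0,-1,0.3,5,0,0,-1,0.3,5,0,0,-1,0.3,4,0,0,-1,0.3,0,0,0]'
python3 - <<'E'
from h import *
import pickle
m=r.camera_model("wrist");w=r.read_camera("wrist")[:,:,::-1]
pickle.dump(m,open("w3.pkl","wb"));cv2.imwrite("pics/w3.png",w)
cv2.imwrite("pics/s3.png",r.read_camera("scene")[:,:,::-1])
s=cv2.imread("pics/s3.png")[170:320,220:490];cv2.imwrite("pics/c3.png",np.vstack([cv2.resize(w[60:420],(533,300)),cv2.resize(s,(533,296),interpolation=2)]))
E
```

```text
time: 9.75
tcp_pos: [566.0, 180.7, 251.9]
ee_rot: [[-1.0, -0.004, 0.002], [-0.004, 1.0, 0.001], [-0.002, 0.001, -1.0]]
force: [0.2, -0.2, 0.7]
opening: 1.001
grasp_force: 0.0
```

View pics/c3.png

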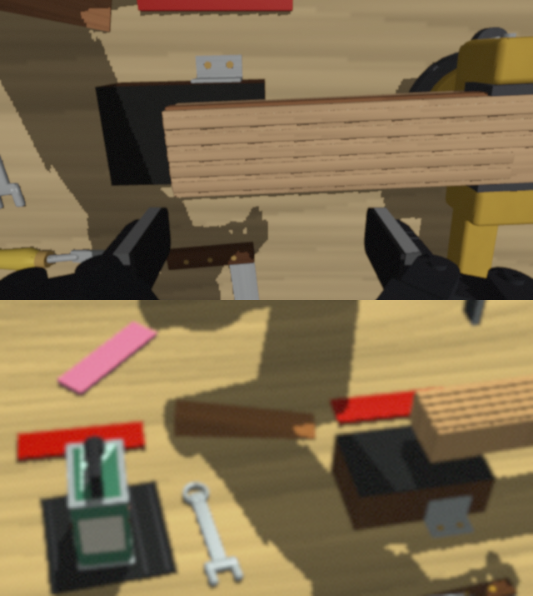

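The can stands upright on the mat, and the block and the blank's free end are clear. I'll fit lines to the blank edges in both wrist views to get its height.

Run:
```python
from h import *
import pickle
def line(pts,vert):
    pts=np.array(pts,float)
    for _ in range(4):
        a,b=(np.polyfit(pts[:,1],pts[:,0],1) if vert else np.polyfit(pts[:,0],pts[:,1],1))
        e=np.abs(pts[:,0]-a*pts[:,1]-b) if vert else np.abs(pts[:,1]-a*pts[:,0]-b)
        pts=pts[e<max(1.0,1.5*np.median(e))]
    return a,b,len(pts),round(float(e.mean()),2)
def isect(lv,lh): # x=a y+b ; y=c x+d
    a,b=lv[:2];c,d=lh[:2]; y=(c*b+d)/(1-a*c); return np.array([a*y+b,y])
def edge(v,u,lo,hi,sgn,row=True):
    p=cv2.GaussianBlur(v,(3,3),0)[u,lo:hi] if row else cv2.GaussianBlur(v,(3,3),0)[lo:hi,u]
    g=sgn*np.gradient(p.astype(float)); i=int(g.argmax()); 
    if 0<i<len(g)-1:
        den=g[i-1]-2*g[i]+g[i+1]; i=i+(0.5*(g[i-1]-g[i+1])/den if den else 0)
    return lo+i
C={}
for n,L,T,B in(("w1",(386,404,165,240,),(135,168,420,620),(232,262,420,560)),("w3",(185,225,205,285),(170,200,225,440),(275,310,225,440))):
    im=cv2.imread(f"pics/{n}.png");m=pickle.load(open(n+".pkl","rb")); sat=im[...,2].astype(np.float32)
    left=line([(edge(sat,y,L[0],L[1],1),y) for y in range(L[2],L[3],2)],True)
    top=line([(x,edge(sat,x,T[0],T[1],1,False)) for x in range(T[2],T[3],4)],False)
    bot=line([(x,edge(sat,x,B[0],B[1],-1,False)) for x in range(B[2],B[3],4)],False)
    C[n]=(m,isect(left,top),isect(left,bot),top,bot,left); print(n,C[n][1],C[n][2],top,bot,left)
for k in(1,2): print("tri",tri(C["w1"][0],C["w1"][k],C["w3"][0],C["w3"][k]))
for n in C:
    m=C[n][0]
    for z in(125,130,135,138):
        xs=np.array([230,420.]) if n=="w3" else np.array([420,600.])
        a=cast(m,np.c_[xs,C[n][3][0]*xs+C[n][3][1]],z)[:,:2]; b=cast(m,np.c_[xs,C[n][4][0]*xs+C[n][4][1]],z)[:,:2]
        d=(a[1]-a[0])/np.linalg.norm(a[1]-a[0]); w=[abs(np.cross(d,q-a[0])) for q in b]
        print(n,z,"width",np.round(w,2),"yaw",-d[0]/d[1],(-(b[1]-b[0])[0]/(b[1]-b[0])[1]).round(3))
# block in w3
im=cv2.imread("pics/w3.png"); m=C["w3"][0]; bl=(im.max(2)<45).astype(np.uint8); print(rect(bl,m,60,3000))
q=np.array([(96/.8328,60+88/.8328),(112/.8328,60+185/.8328)]);print("block",cast(m,q,60))
```

```text
w1 [394.23724707 155.64064318] [395.63043894 252.26463008] (np.float64(-0.022643015432354797), np.float64(164.56736324953897), 27, 0.82) (np.float64(-0.051218454140768095), np.float64(272.52820957390935), 35, 0.05) (np.float64(0.014418695833631319), np.float64(391.9931119729189), 29, 0.44)
w3 [191.60816264 180.96108803] [207.60108299 296.37152186] (np.float64(0.015433704889786449), np.float64(178.00386419217776), 18, 0.65) (np.float64(-0.04258603129003975), np.float64(305.21242807680613), 53, 0.13) (np.float64(0.1385743023958197), np.float64(166.531606100978), 40, 0.21)
tri [530.1611817  100.99756017 126.41468879]
tri [605.50511741 105.47459786 128.58578178]
w1 125 width [73.96 69.52] yaw 0.018212730785156315 0.05
w1 130 width [72.71 68.35] yaw 0.018212730785156013 0.05
w1 135 width [71.47 67.18] yaw 0.018212730785155704 0.05
w1 138 width [70.72 66.48] yaw 0.018212730785155333 0.05
w3 125 width [77.68 69.78] yaw -0.011210683612532541 0.05
w3 130 width [76.13 68.38] yaw -0.011210683612531379 0.05
w3 135 width [74.57 66.99] yaw -0.011210683612532147 0.05
w3 138 width [73.64 66.15] yaw -0.011210683612532421 0.05
[(741.5, 181.9, 642.4, 187.4, 'ang_from_y', 0.003, array([310., 415.])), (570.6, 100.1, 157.9, 101.1, 'ang_from_y', 0.026, array([201., 201.]))]
block [[525.28463962  20.73631207  60.        ]
 [623.17834419  23.15792124  60.        ]]<stdin>:31: DeprecationWarning: Arrays of 2-dimensional vectors are deprecated. Use arrays of 3-dimensional vectors instead. (deprecated in NumPy 2.0)
```

The blank's top is at about z = 127, so the gap is about 22 mm. One packer leaves about 14 mm, which the wedge can take up, so no second packer is needed. Blank yaw is about +0.05 rad and its end is at about (568,103). Packer A comes next.

```bash
python3 - <<'E'
from h import *
import pickle
m=pickle.load(open("w1.pkl","rb"))
print(cast(m,[[321,11],[490,10],[489,63],[322,62]],8).round(1)[:,:2].tolist(), cast(m,[[91,44],[282,82],[292,38]],[4][0]).round(1).tolist())
E
python3 -m jog '[-1,2,-2,0,0,-1,4,-4,0,0,-1,4,-1.6,0,0,-1,3,0,0,0,-1,0,0,0,0]'
python3 - <<'E'
from h import *
import pickle
m=r.camera_model("wrist");w=r.read_camera("wrist")[:,:,::-1];pickle.dump(m,open("w4.pkl","wb"));cv2.imwrite("pics/w4.png",w)
h=cv2.cvtColor(w,cv2.COLOR_BGR2HSV)
red=((h[...,0]<5)|(h[...,0]>174))&(h[...,1]>150)&(h[...,2]>60)
for x in rect(red,m,8):print(x)
print(rect((h[...,0]>5)&(h[...,0]<14)&(h[...,1]>120)&(h[...,2]>40),m,12))
E
```

```text
[[408.3, 48.3], [408.1, 205.5], [453.5, 209.8], [452.0, 49.1]] [[434.6, -172.4, 4.0], [469.3, 9.8, 4.0], [430.2, 20.5, 4.0]]
time: 10.48
tcp_pos: [434.8, 100.6, 250.4]
ee_rot: [[-1.0, 0.002, 0.001], [0.002, 1.0, -0.0], [-0.001, -0.0, -1.0]]
force: [0.5, 0.1, 0.3]
opening: 0.996
grasp_force: 0.0
(428.5, 127.0, 157.9, 43.4, 'ang_from_y', 0.005, array([348., 198.]))
[(600.3, 163.8, 123.4, 13.6, 'ang_from_y', 0.05, array([381., 363.])), (590.5, 364.1, 134.2, 13.5, 'ang_from_y', 0.046, array([576., 354.])), (531.0, 101.0, 170.4, 25.8, 'ang_from_y', 0.027, array([323., 304.])), (431.1, -73.6, 189.3, 47.9, 'ang_from_y', -0.145, array([129., 203.]))]
```

```bash
python3 -c "
from workcell import r;print(r.read_state()['joint_positions'].round(1))"; python3 -m jog '[-1,0,0,0,-0.157,-1,0,0,0,-0.157]';python3 -c "
from workcell import r;print(r.read_state()['joint_positions'].round(1))"
```

```text
[  4.  -10.2 115.4  -0.   74.7 -85.9]
time: 10.78
tcp_pos: [437.7, 101.5, 250.8]
ee_rot: [[-0.95, -0.313, 0.002], [-0.313, 0.95, -0.0], [-0.002, -0.001, -1.0]]
force: [0.9, -0.2, 0.2]
opening: 0.998
grasp_force: 0.0
[   4.1  -10.   115.2   -0.    74.7 -104.1]
```

```bash
python3 -m jog '[-1,0,0,1,0.18,-1,0,0,1,0.18,-1,0,0,1,0.18,-1,0,0,1,0.18,-1,0,0,1,0.18,-1,0,0,1,0.18,-1,0,0,1,0.18,-1,0,0,1,0.18,-1,0,0,1,0.18,-1,0,0,1,0.18,-1,0,0,1,0.085,-1,-2.4,-0.6,1,0,-1,0,0,0,0]'; python3 -c "
from workcell import r;print(r.read_state()['joint_positions'].round(1))"
```

```text
time: 12.4
tcp_pos: [430.5, 76.9, 129.5]
ee_rot: [[0.002, 1.0, -0.001], [1.0, -0.002, -0.0], [-0.0, -0.001, -1.0]]
force: [1.1, -0.9, 0.6]
opening: 1.0
grasp_force: 0.0
[  0.9  -2.4 122.6  -0.   59.9   1.1]
```

```bash
python3 -m jog '[-0.4,0,-0.1,4,0,-0.4,0,0,3.5,0,-0.4,0,0,2,0,-0.4,0,0,1,0,-0.4,0,0,0,0]';python3 -m jog '[-0.4,0,0,0.3,0,-0.4,0,0,0.3,0,-0.4,0,0,0,0]'
```

```text
time: 13.02
tcp_pos: [429.6, 78.1, 25.0]
ee_rot: [[0.0, 1.0, -0.0], [1.0, -0.0, 0.0], [0.0, -0.0, -1.0]]
force: [0.2, 0.7, 0.2]
opening: 0.699
grasp_force: 0.0
time: 13.4
tcp_pos: [429.2, 78.0, 19.4]
ee_rot: [[0.0, 1.0, 0.001], [1.0, -0.0, -0.0], [-0.0, 0.001, -1.0]]
force: [0.3, -0.2, 0.1]
opening: 0.697
grasp_force: 0.0
```

```bash
python3 -m jog '[-0.4,0,0,0.2,0,-0.4,0,0,0,0]';python3 -m jog '[-0.4,0,0,0.2,0,-0.4,0,0,0,0]'; python3 -m jog '[-0.4,0,0,0.1,0,-0.4,0,0,0,0]'
```

```text
time: 13.65
tcp_pos: [428.9, 78.0, 17.0]
ee_rot: [[0.0, 1.0, -0.0], [1.0, -0.0, 0.0], [0.0, -0.0, -1.0]]
force: [-0.2, -0.2, -1.0]
opening: 0.698
grasp_force: 0.0
time: 13.9
tcp_pos: [428.8, 78.0, 14.9]
ee_rot: [[0.0, 1.0, -0.0], [1.0, -0.0, -0.0], [-0.0, -0.0, -1.0]]
force: [-0.4, 0.2, 1.3]
opening: 0.699
grasp_force: 0.0
time: 14.15
tcp_pos: [429.1, 78.0, 14.1]
ee_rot: [[-0.0, 1.0, 0.0], [1.0, 0.0, -0.0], [-0.0, 0.0, -1.0]]
force: [-0.7, 0.1, 0.1]
opening: 0.699
grasp_force: 0.0
```

```bash
python3 -m jog '[-0.4,0,0,-0.15,0,0.5,0,0,0,0,0.5,0,0,0,0,0.5,0,0,0,0]' 40
```

```text
time: 14.65
tcp_pos: [430.9, 78.0, 17.3]
ee_rot: [[-0.0, 1.0, 0.003], [1.0, 0.0, -0.0], [-0.0, 0.003, -1.0]]
force: [-0.8, -0.2, 8.6]
opening: 0.501
grasp_force: 45.3
```

```bash
python3 -m jog '[0.5,0,0,-2,0,0.5,0,0,-4.5,0,0.5,0,0,-4.8,0,0.5,-3.8,0,0,0,0.5,-4,0,0,0,0.5,-4,0,0,0,0.5,0,3.6,0,0,0.5,0,3.6,0,0,0.5,0,3.6,0,0,0.5,0,3.6,0,0,0.5,0,0,0,-0.05,0.5,0,0,0,0]'
python3 - <<'E'
from h import *
import pickle
m=r.camera_model("wrist");w=r.read_camera("wrist")[:,:,::-1];pickle.dump(m,open("w5.pkl","wb"));cv2.imwrite("pics/w5.png",w)
cv2.imwrite("pics/t5.png",r.read_camera("top")[:,:,::-1])
t=cv2.imread("pics/t5.png")[190:290,150:300];cv2.imwrite("pics/c5.png",np.hstack([cv2.resize(w,(400,300)),cv2.resize(t,(400,267))[:267].copy() if 0 else cv2.copyMakeBorder(cv2.resize(t,(400,267)),0,33,0,0,0)]))
E
```

```text
time: 16.15
tcp_pos: [572.9, -39.9, 128.1]
ee_rot: [[-0.05, 0.999, -0.001], [0.999, 0.05, 0.0], [0.0, -0.001, -1.0]]
force: [0.1, 0.1, 0.3]
opening: 0.497
grasp_force: 41.1
```

View pics/c5.png

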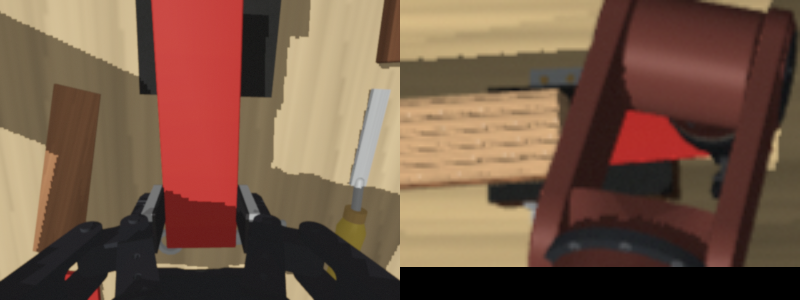

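The packer is held straight, in line ahead of the gap. I'll lower it and slide it in.

```bash
python3 -m jog '[0.5,0,0.2,2.5,0,0.5,0,0,1.5,0,0.5,0,0,0.4,0,0.5,0,0,0,0]'; python3 -m jog '[0.5,1.5,0,0,0,0.5,1.5,0,0,0,0.5,1.5,0,0,0,0.5,0,0,0,0]'
```

```text
time: 16.75
tcp_pos: [574.7, -39.9, 84.4]
ee_rot: [[-0.05, 0.999, -0.001], [0.999, 0.05, 0.0], [0.0, -0.001, -1.0]]
force: [0.1, 0.3, 0.3]
opening: 0.499
grasp_force: 41.1
time: 17.25
tcp_pos: [572.6, 6.7, 84.7]
ee_rot: [[-0.052, 0.999, -0.0], [0.999, 0.052, 0.0], [0.0, -0.0, -1.0]]
force: [0.6, -0.3, -0.2]
opening: 0.501
grasp_force: 41.1
```

```bash
python3 -m jog '[0.5,1.5,0,0,0,0.5,1.5,0,0,0,0.5,1.2,0,0,0,0.5,0.5,0,0,0,0.5,0,0,0,0]'
```

```text
time: 17.88
tcp_pos: [570.4, 52.4, 84.6]
ee_rot: [[-0.051, 0.999, -0.0], [0.999, 0.051, -0.0], [-0.0, -0.0, -1.0]]
force: [-0.0, -1.8, -0.5]
opening: 0.501
grasp_force: 41.1
```

```bash
python3 -m jog '[0.5,0,0,0.35,0,0.5,0,0,0.25,0,0.5,0,0,0.1,0,0.5,0,0,0,0]'
```

```text
time: 18.38
tcp_pos: [570.5, 51.8, 77.5]
ee_rot: [[-0.05, 0.999, 0.0], [0.999, 0.05, 0.0], [0.0, 0.0, -1.0]]
force: [-0.6, -0.7, -1.0]
opening: 0.498
grasp_force: 41.1
```

```bash
python3 -m jog '[0.5,0,0,0.1,0,0.5,0,0,0,0]';  python3 -m jog '[-0.25,0,0,0,0,-0.25,0,0,0,0,-0.25,0,0,-0.5,0,-0.4,0,0,-2,0,-0.6,-1,0,-3.5,0,-0.6,-3,0,-4,0,-0.6,-4,0,-4,0,-0.6,-3,0,-3,0,-0.6,0,0,0,0]'
python3 - <<'E'
from h import *
import pickle
m=r.camera_model("wrist");w=r.read_camera("wrist")[:,:,::-1];pickle.dump(m,open("w6.pkl","wb"));cv2.imwrite("pics/w6.png",w)
h=cv2.cvtColor(w,cv2.COLOR_BGR2HSV)
red=((h[...,0]<5)|(h[...,0]>174))&(h[...,1]>150)&(h[...,2]>60)
for x in rect(red,m,68):print(x)
for x in rect((h[...,0]>5)&(h[...,0]<14)&(h[...,1]>120)&(h[...,2]>40),m,12): print(x)
E
```

```text
time: 18.62
tcp_pos: [570.6, 51.8, 77.3]
ee_rot: [[-0.05, 0.999, 0.0], [0.999, 0.05, -0.0], [-0.0, 0.0, -1.0]]
force: [-2.0, -0.4, 5.2]
opening: 0.501
grasp_force: 43.9
time: 19.75
tcp_pos: [578.6, -60.2, 252.2]
ee_rot: [[-0.047, 0.999, 0.01], [0.999, 0.047, -0.002], [-0.003, 0.009, -1.0]]
force: [0.8, 0.1, -0.3]
opening: 0.797
grasp_force: 0.0
(590.4, -232.9, 75.8, 6.8, 'ang_from_y', 1.557, array([322., 404.]))
(449.2, -175.9, 23.9, 19.1, 'ang_from_y', -0.028, array([161., 341.]))
(827.7, -29.1, 51.8, 11.9, 'ang_from_y', -0.016, array([634., 197.]))
(570.7, 57.6, 74.0, 45.0, 'ang_from_y', 0.065, array([314.,  55.]))
(435.8, -74.4, 186.1, 49.3, 'ang_from_y', -0.219, array([163., 208.]))
(741.3, 87.1, 62.5, 26.2, 'ang_from_y', 0.1, array([521.,  40.]))
```

View pics/w6.png

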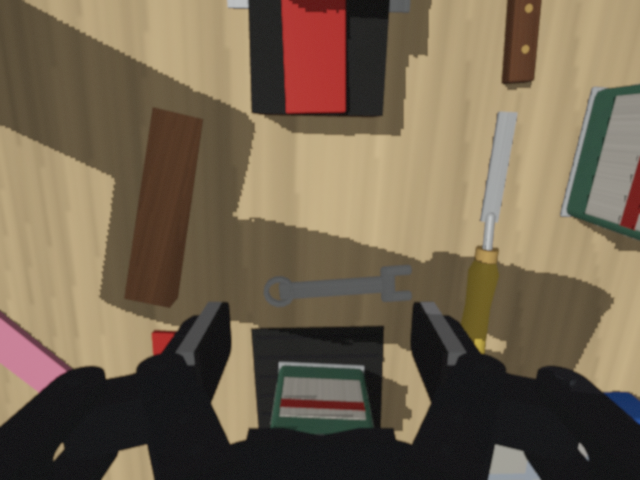

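The packer lies on the block at columns 281–347, running under the blank, and the wedge is at (163,208) with its thin end up. I'll move over the wedge.

```bash
python3 -m jog '[-1,-1.87,-4.04,0,0,-1,-1.87,-4.04,0,0,-1,-1.87,-4.04,0,0,-1,-1.87,-4.04,0,0,-1,0,0,2.5,0.115,-1,0,0,2.5,0.115,-1,0,0,0,0]'
python3 - <<'E'
from h import *
import pickle
m=r.camera_model("wrist");w=r.read_camera("wrist")[:,:,::-1];pickle.dump(m,open("w7.pkl","wb"));cv2.imwrite("pics/w7.png",w)
h=cv2.cvtColor(w,cv2.COLOR_BGR2HSV)
mk=((h[...,0]>5)&(h[...,0]<14)&(h[...,1]>120)&(h[...,2]>40)).astype(np.uint8)
for c in cv2.findContours(mk,0,1)[0]:
    if cv2.contourArea(c)>3000:
        p=cv2.approxPolyDP(c,4,True)[:,0]; print(p.tolist()); print([[z]+cast(m,q,z)[0,:2].round(1).tolist() for q in p for z in (4,24)])
        # mid-width per row
        for row in range(p[:,1].min()+5,p[:,1].max()-5,25):
            x=np.where(mk[row]>0)[0]; x=x[(x>p[:,0].min()-1)&(x<p[:,0].max()+1)]; print(row,x.min(),x.max(),cast(m,[[x.min(),row],[x.max(),row]],12)[:,:2].round(1).tolist())
cv2.imwrite("pics/c7.png",w)
E
```

```text
time: 20.68
tcp_pos: [415.6, -138.3, 193.2]
ee_rot: [[0.177, 0.984, -0.007], [0.984, -0.177, 0.004], [0.003, -0.008, -1.0]]
force: [0.0, 0.9, 0.9]
opening: 0.997
grasp_force: 0.0
[[301, 0], [302, 250], [354, 251], [362, 2]]
[[4, 428.8, 19.3], [24, 428.8, 13.7], [4, 394.9, -160.0], [24, 397.1, -154.1], [4, 437.0, -168.3], [24, 436.5, -161.9], [4, 470.4, 10.5], [24, 467.8, 5.4]]
5 301 362 [[428.2, 14.1], [469.1, 6.7]]
30 302 361 [[426.0, -1.1], [466.1, -8.4]]
55 302 361 [[423.0, -16.6], [463.8, -24.0]]
80 302 360 [[419.9, -32.7], [460.7, -40.1]]
105 301 360 [[416.0, -49.2], [458.1, -56.8]]
130 302 359 [[413.4, -66.5], [454.8, -73.9]]
155 302 358 [[409.9, -84.2], [451.4, -91.6]]
180 302 357 [[406.4, -102.6], [447.8, -110.0]]
205 302 357 [[402.7, -121.6], [444.8, -129.1]]
230 304 356 [[400.5, -141.6], [441.0, -148.8]]
```

View pics/c7.png

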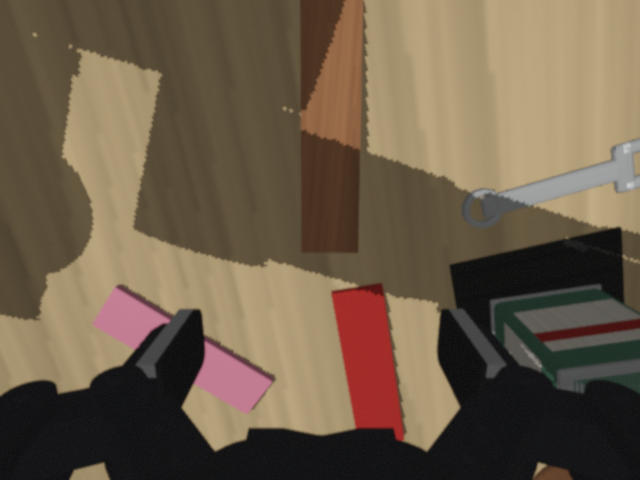

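```bash
python3 -m jog '[-0.4,0.1,0.45,2,0,-0.4,0,0,4.5,0,-0.4,0,0,4.5,0,-0.4,0,0,3.5,0,-0.4,0,0,1.7,0,-0.4,0,0,0,0]'
```

```text
time: 21.48
tcp_pos: [422.4, -139.7, 33.9]
ee_rot: [[0.177, 0.984, -0.002], [0.984, -0.177, 0.001], [0.001, -0.003, -1.0]]
force: [0.0, 0.2, -0.2]
opening: 0.697
grasp_force: 0.0
```

```bash
python3 -m jog '[-0.4,0.05,-0.15,0.8,0,-0.4,0,0,0.55,0,-0.4,0,0,0,0,0.6,0,0,0,0,0.6,0,0,0,0,0.6,0,0,0,0,0.6,0,0,0,0]' 80
```

```text
time: 22.35
tcp_pos: [422.3, -140.2, 21.9]
ee_rot: [[0.179, 0.984, 0.001], [0.984, -0.179, -0.001], [-0.001, 0.002, -1.0]]
force: [-0.7, 0.2, 5.4]
opening: 0.498
grasp_force: 82.3
```

```bash
python3 -m jog '[0.6,0,0,-1.5,0,0.6,0,0,-4.5,0,0.6,0,0,-5.8,0,0.6,0,0,0,-0.116,0.6,0,0,0,-0.116,0.6,1.41,3.95,0,0,0.6,1.41,3.95,0,0,0.6,1.41,3.95,0,0,0.6,1.41,3.95,0,0,0.6,0,0,2,0,0.6,0,0,2,0,0.6,0,0,0,0,0.6,0,0,0,0]'
```

```text
time: 23.98
tcp_pos: [575.3, -75.5, 98.7]
ee_rot: [[-0.051, 0.999, -0.001], [0.999, 0.051, 0.0], [0.0, -0.001, -1.0]]
force: [0.9, -0.3, -1.1]
opening: 0.498
grasp_force: 81.7
```

Run:
```python
from h import *
import pickle
m=r.camera_model("wrist");w=r.read_camera("wrist")[:,:,::-1];pickle.dump(m,open("w8.pkl","wb"));cv2.imwrite("pics/w8.png",w)
cv2.imwrite("pics/s8.png",r.read_camera("scene")[:,:,::-1])
s=cv2.imread("pics/s8.png")[180:300,350:510]
cv2.imwrite("pics/c8.png",np.hstack([cv2.resize(w,(400,300)),cv2.resize(s,(400,300))]))
```

```text
(no output)
```

View pics/c8.png

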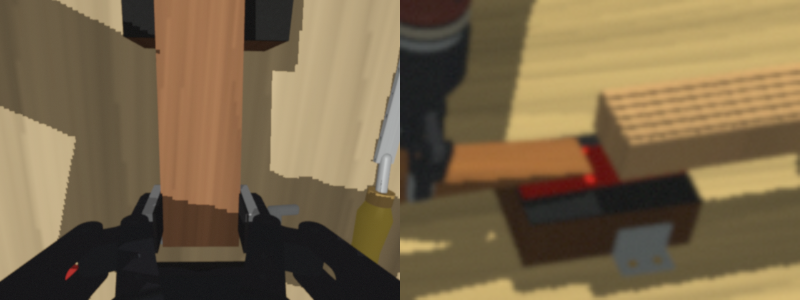

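```bash
python3 -m jog '[0.6,0,0.15,0.5,0,0.6,1,0,0,0,0.6,2,0,0,0,0.6,2,0,0,0,0.6,1.5,0,0,0,0.6,0.5,0,0,0,0.6,0,0,0,0]'; python3 -m jog '[0.6,0,0,0.15,0,0.6,0,0,0.1,0,0.6,0,0,0,0]'
```

```text
time: 24.95
tcp_pos: [574.2, -4.7, 94.1]
ee_rot: [[-0.053, 0.999, 0.0], [0.999, 0.053, -0.0], [-0.0, 0.0, -1.0]]
force: [0.5, -0.6, -1.0]
opening: 0.494
grasp_force: 81.7
time: 25.32
tcp_pos: [574.1, -5.6, 91.4]
ee_rot: [[-0.051, 0.999, -0.0], [0.999, 0.051, -0.0], [-0.0, -0.0, -1.0]]
force: [-0.4, 0.5, -0.1]
opening: 0.496
grasp_force: 81.7
```

```bash
python3 -m jog '[0.6,0,0,0.1,0,0.6,0,0,0,0]'; python3 -m jog '[0.6,0,0,0.08,0,0.6,0,0,0,0]'
```

```text
time: 25.58
tcp_pos: [574.1, -5.3, 90.5]
ee_rot: [[-0.052, 0.999, -0.0], [0.999, 0.052, 0.0], [0.0, -0.0, -1.0]]
force: [-0.6, 0.4, -1.5]
opening: 0.489
grasp_force: 81.7
time: 25.82
tcp_pos: [574.3, -5.2, 89.9]
ee_rot: [[-0.052, 0.999, 0.0], [0.999, 0.052, -0.0], [-0.0, 0.0, -1.0]]
force: [0.7, -0.3, -0.5]
opening: 0.494
grasp_force: 81.9
```

```bash
python3 -m jog '[0.6,0,0,0.08,0,0.6,0,0,0,0]'; python3 -m jog '[0.6,0.4,0,0,0,0.6,0.4,0,0,0,0.6,0.4,0,0,0,0.6,0,0,0,0]'
```

```text
time: 26.08
tcp_pos: [574.3, -5.3, 89.8]
ee_rot: [[-0.052, 0.999, -0.0], [0.999, 0.052, -0.0], [-0.0, -0.0, -1.0]]
force: [-3.0, 0.1, 5.2]
opening: 0.495
grasp_force: 82.3
time: 26.58
tcp_pos: [574.6, 6.8, 89.9]
ee_rot: [[-0.052, 0.999, 0.002], [0.999, 0.052, -0.001], [-0.001, 0.002, -1.0]]
force: [-0.3, -2.8, 5.5]
opening: 0.493
grasp_force: 82.4
```

```bash
python3 -m jog '[0.6,0.4,0,0,0,0.6,0.4,0,0,0,0.6,0,0,0,0]'; python3 -m jog '[0.6,0.4,0,0,0,0.6,0,0,0,0]';python3 -m jog '[0.6,0.3,0,0,0,0.6,0,0,0,0]'
```

```text
time: 26.95
tcp_pos: [574.2, 14.8, 89.9]
ee_rot: [[-0.052, 0.999, 0.002], [0.999, 0.053, -0.001], [-0.001, 0.002, -1.0]]
force: [-0.2, -2.4, 5.5]
opening: 0.494
grasp_force: 82.4
time: 27.2
tcp_pos: [574.0, 18.7, 89.9]
ee_rot: [[-0.052, 0.999, 0.002], [0.999, 0.052, -0.001], [-0.001, 0.002, -1.0]]
force: [0.3, -2.5, 5.3]
opening: 0.496
grasp_force: 82.4
time: 27.45
tcp_pos: [573.8, 21.6, 89.9]
ee_rot: [[-0.052, 0.999, 0.002], [0.999, 0.052, -0.001], [-0.001, 0.002, -1.0]]
force: [0.3, -3.1, 5.4]
opening: 0.493
grasp_force: 82.4
```

```bash
for i in 1 2 3; do :; done; python3 -m jog '[0.6,0.3,0,0,0,0.6,0,0,0,0]'; python3 -m jog '[0.6,0.3,0,0,0,0.6,0,0,0,0]';python3 -m jog '[0.6,0.3,0,0,0,0.6,0,0,0,0]'
```

```text
time: 27.7
tcp_pos: [573.6, 24.6, 89.9]
ee_rot: [[-0.052, 0.999, 0.002], [0.999, 0.052, -0.001], [-0.001, 0.002, -1.0]]
force: [-1.2, -2.8, 5.4]
opening: 0.493
grasp_force: 82.4
time: 27.95
tcp_pos: [573.5, 27.6, 89.9]
ee_rot: [[-0.052, 0.999, 0.002], [0.999, 0.052, -0.001], [-0.001, 0.002, -1.0]]
force: [-0.6, -2.9, 5.0]
opening: 0.495
grasp_force: 82.4
time: 28.2
tcp_pos: [573.4, 30.6, 89.9]
ee_rot: [[-0.052, 0.999, 0.002], [0.999, 0.052, -0.001], [-0.001, 0.002, -1.0]]
force: [-1.2, -3.0, 6.1]
opening: 0.495
grasp_force: 82.4
```

```bash
python3 -m jog '[0.6,0.3,0,0,0,0.6,0,0,0,0]'; python3 -m jog '[0.6,0.3,0,0,0,0.6,0,0,0,0]';python3 -m jog '[0.6,0.3,0,0,0,0.6,0,0,0,0]'
```

```text
time: 28.45
tcp_pos: [573.2, 33.6, 89.9]
ee_rot: [[-0.052, 0.999, 0.002], [0.999, 0.052, -0.001], [-0.001, 0.002, -1.0]]
force: [-0.4, -2.7, 6.2]
opening: 0.497
grasp_force: 82.4
time: 28.7
tcp_pos: [573.1, 36.6, 89.9]
ee_rot: [[-0.052, 0.999, 0.002], [0.999, 0.052, -0.001], [-0.001, 0.002, -1.0]]
force: [0.1, -2.8, 4.8]
opening: 0.491
grasp_force: 82.4
time: 28.95
tcp_pos: [572.9, 39.4, 89.9]
ee_rot: [[-0.052, 0.999, 0.002], [0.999, 0.052, -0.001], [-0.001, 0.002, -1.0]]
force: [0.4, -3.7, 5.9]
opening: 0.499
grasp_force: 82.4
```

```bash
python3 -m jog '[0.6,0.2,0,0,0,0.6,0,0,0,0]'; python3 -m jog '[0.6,0.2,0,0,0,0.6,0,0,0,0]'
```

```text
time: 29.2
tcp_pos: [572.9, 40.0, 89.9]
ee_rot: [[-0.053, 0.999, 0.002], [0.999, 0.053, -0.004], [-0.004, 0.002, -1.0]]
force: [-0.2, -8.1, 4.6]
opening: 0.496
grasp_force: 82.3
time: 29.45
tcp_pos: [573.0, 40.5, 89.9]
ee_rot: [[-0.054, 0.999, 0.003], [0.999, 0.054, -0.007], [-0.007, 0.002, -1.0]]
force: [0.5, -12.5, 4.5]
opening: 0.497
grasp_force: 82.3
```

```bash
python3 -m jog '[0.6,0.2,0,0,0,0.6,0,0,0,0,0.6,0,0,0,0]'
python3 - <<'E'
from h import *
m=r.camera_model("top")
import numpy as np
w=r.read_camera("wrist")[:,:,::-1];mw=r.camera_model("wrist")
s=r.read_camera("scene")[:,:,::-1];ms=r.camera_model("scene")
for n,im,mm in(("w",w,mw),("s",s,ms)):
    h=cv2.cvtColor(np.ascontiguousarray(im),cv2.COLOR_BGR2HSV)
    red=((h[...,0]<5)|(h[...,0]>174))&(h[...,1]>150)&(h[...,2]>60)
    for x in rect(red,mm,68,15):print(n,x)
    if n=="s":
        g=(h[...,0]>65)&(h[...,0]<95)&(h[...,1]>90)
        for x in rect(g,mm,50,60):print("green",x)
s0=cv2.imread("pics/s3.png").astype(int); d=np.abs(s.astype(int)-s0).max(2)[195:245,470:620]; print("blank shift diff",d.mean())
print(r.read_state()["force"],r.read_state()["time"])
E
```

```text
time: 29.82
tcp_pos: [573.0, 40.8, 89.9]
ee_rot: [[-0.054, 0.999, 0.003], [0.998, 0.054, -0.009], [-0.009, 0.002, -1.0]]
force: [0.9, -16.6, 4.3]
opening: 0.494
grasp_force: 82.2
s (884.9, 1.0, 96.8, 3.8, 'ang_from_y', -0.025, array([431., 377.]))
s (498.8, -278.5, 142.9, 39.7, 'ang_from_y', 0.0, array([260., 240.]))
s (92.0, 600.0, 319.2, 98.8, 'ang_from_y', 0.874, array([538., 121.]))
green (881.0, 3.0, 141.0, 58.8, 'ang_from_y', -0.03, array([423., 380.]))
green (816.7, 24.9, 102.5, 35.5, 'ang_from_y', -0.025, array([430., 351.]))
green (597.1, -264.6, 56.4, 13.5, 'ang_from_y', -0.046, array([270., 277.]))
green (538.7, -249.6, 65.6, 18.0, 'ang_from_y', 1.503, array([275., 259.]))
blank shift diff 2.6290666666666667
[  0.97620761 -16.21895052   4.70236873] 29.925
```

Run:
```python
from h import *
ms=r.camera_model("scene");im=np.ascontiguousarray(r.read_camera("scene")[:,:,::-1]);h=cv2.cvtColor(im,cv2.COLOR_BGR2HSV)
for y in range(5,105,8):
    X=[[592-.05*(y-25),y,z] for z in(58,64,72)]
    print(y,[(p.round().astype(int).tolist(),h[int(round(p[1])),int(round(p[0]))].tolist()) for p in proj(ms,X)])
```

```text
5 [([391, 260], [15, 140, 51]), ([391, 258], [12, 115, 51]), ([391, 256], [14, 133, 48])]
13 [([394, 260], [14, 148, 50]), ([394, 258], [12, 135, 51]), ([395, 255], [13, 127, 46])]
21 [([398, 259], [9, 114, 47]), ([398, 257], [6, 170, 63]), ([398, 255], [10, 158, 71])]
29 [([401, 259], [2, 169, 62]), ([401, 257], [6, 172, 83]), ([402, 254], [13, 136, 75])]
37 [([404, 258], [3, 174, 76]), ([405, 256], [7, 65, 83]), ([405, 254], [20, 10, 77])]
45 [([408, 257], [1, 136, 73]), ([408, 256], [1, 97, 63]), ([409, 253], [98, 28, 36])]
53 [([411, 257], [3, 138, 61]), ([412, 255], [0, 93, 52]), ([412, 253], [90, 7, 37])]
61 [([415, 256], [3, 192, 77]), ([415, 255], [6, 174, 82]), ([416, 252], [14, 138, 72])]
69 [([418, 256], [1, 179, 64]), ([418, 254], [8, 169, 83]), ([419, 252], [14, 140, 73])]
77 [([421, 255], [3, 187, 79]), ([422, 254], [5, 170, 84]), ([422, 251], [14, 147, 73])]
85 [([425, 255], [3, 179, 60]), ([425, 253], [8, 168, 82]), ([426, 251], [14, 145, 74])]
93 [([428, 254], [4, 187, 75]), ([429, 253], [6, 181, 83]), ([429, 250], [15, 154, 78])]
101 [([432, 254], [2, 160, 59]), ([432, 252], [7, 173, 84]), ([433, 250], [14, 147, 73])]
```

The packer's red side still starts at about y = 25, so it has stayed in place. The wedge is tight at a steady 16 N or so, so I'm handing in.

```bash
python3 -c "
from workcell import r
s=r.read_state();print(s['force'],s['grasp_force'],s['time']);print(r.close_job())"
```

```text
[  0.91970542 -16.79128269   3.93710599] 82.2384425997734 29.975
the job is handed in; nothing more can be done
None
```

I handed the job in at 30 s: the can stands upright on the mat, one packer lies flat on the block under the blank (the gap is about 23 mm, so the second wasn't needed), and the wedge is still gripped and tight at about 16 N; I saw no sign of the blank lifting, but no verdict came back.

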